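# Snap the dipper onto the utensil rail

### The job

Hang up the small steel dipper that stands on the worktop: push its snap hook straight down over the bare stretch of the rail until the sprung gate flicks shut behind the bar. Then tug it up lightly, so that the bar bears on the shut gate, to check that it has really caught, and let it down to hang there on its own. Use a light hand throughout, so as not to strain the hook or the rail, and leave the other things standing where they are.

Things in the scene. Friction and masses are not known exactly. Their poses are not given: they have to be found in the camera images.
- dipper: Plain steel measuring cup, 56 mm across, 60 mm high, open on top, about 0.17 kg, standing upright on the worktop; a flat 6 x 12 mm steel bar on its -x side rises and bends over into a snap hook, an upside-down U in the dipper's x-z plane. Origin at the underside centre of the cup, z up, +x towards the hook's free end (nose). All x, z offsets in mm below are in these axes.
- hook_grip (a point): Where to take the dipper: middle of its hook, at x = 0, z = 156. The hook is 36 mm wide outside along x (fingers on the flat outsides of shank and nose, closing along the dipper's x), 24 mm inside, 12 mm thick along y. Fingers closing along y would strike the bar. Axes as dipper.
- hook_nose (a point): Lower tip of the nose, at x = 15, z = 133. Between it and the cup's rim (z = 61) the +x side is open: with the dipper upright and its x square to the bar, the bar goes in there sideways before the hook is pushed straight down over it. Holding the point z = 97 at 220 mm above the worktop suits every height of the bar. Axes as dipper.
- hook_bend: The bend at the top of the hook, an inverted V inside, outside top at z = 183. A bar hung in it has its centre at x = 0, z = 172. Origin and axes as dipper.
- gate (a joint): Sprung gate, a tongue hinged on the shank and resting shut on the nose. Angle: 0 = shut, grows to 1.15 rad as it swings inwards and up. A bar pressed from below swings it up, passes between its tip and the nose (best 0 to 4 mm to the nose side of x = 0; over 0.7 rad as it passes), and the gate springs shut below the bar. Opening it takes about 5 to 12 N.
- gate_tongue: The tongue of the gate, 24 x 8 x 4 mm, rising at 15 degrees when shut; origin on its hinge at x = -11, z = 140. It springs shut when the bar's centre is at about z = 158 to 168; at z = 170 to 172 the bend meets the bar hard. Pulled up again, the shut tongue stops the bar hard at z = 147 to 153. A check tug is 4 to 12 N; hook and rail must never press on one another with over 25 N.
- rack: Utensil rail stand, fixed: a flat steel foot 75 x 360 mm, 12 mm high, with two sleeves 300 mm apart, and in them an upside-down U of 10 mm round steel, whose level top is the bar. Origin on the worktop under the middle of the bar, the bar at x = 0 along y; x level and away from the robot. How far the U is pulled out differs: the bar's axis is 195 to 245 mm up.
- rail_spot (a point): On the foot's top, 12 mm up, below the middle of the bare stretch of the bar (y = -25 mm in the axes of rack; same axes), which runs from y = -110 to +60 mm. A fish slice hangs on an S-hook farther left, from y = 73 to 123 mm (fixed). The U is clamped and does not move under these loads; its height is not reported and is to be seen or felt.
- salt_mill: Small salt mill with a black head, 42 mm across, 123 mm high, standing loose; origin at its underside. Leave alone.
- pepper_mill: Tall pepper mill with a black head, 51 mm across, 177 mm high, standing loose; origin at its underside. Leave alone.
- herb_jar: Glass herb jar with a flip lid, 45 mm across, 108 mm high, standing loose; origin at its underside. Leave alone.
- white_bowl: Small white bowl of dry pasta, 98 mm across, 61 mm high, standing loose; origin at its underside. Leave alone.
Not all that is in view belongs to the job. What is shaped like the dipper but turquoise is not meant.

How it is judged (in metres and radians):
On the way, in this order (a step that is already met when the one before it is completed fails the run):
1. the bar pushes the gate open (past 0.5 rad), on the bare stretch of the rail (value of joint gate above 0.5 rad and contact force between gate_tongue and rack above 0.5 N and x of hook_grip in the frame of rack between -0.02 and 0.02 m and y of hook_grip in the frame of rack between -0.12 and 0.07 m), for 0.05 s.
2. after the gate has sprung shut the hook is tugged up: the bar bears with 3 N or more on the shut gate (value of joint gate below 0.1 rad and contact force between gate_tongue and rack above 3 N and x of hook_grip in the frame of rack between -0.02 and 0.02 m), for 0.1 s.
At the end, for the whole second after the job is handed in: The dipper hangs free with the bend of its hook on the bar (bearing on it with over 0.6 N of its weight, cup over 15 mm above the worktop), on the bare stretch (120 mm right to 70 mm left of the bar's middle), gate shut (under 0.1 rad), upright within 0.3 rad, swaying at under 100 mm/s (value of joint gate below 0.1 rad and contact force between hook_bend and rack above 0.6 N and x of hook_grip in the frame of rack between -0.02 and 0.02 m and y of hook_grip in the frame of rack between -0.12 and 0.07 m and height (world z) of dipper above 0.015 m and angle between dipper's own z axis and vertical below 0.3 rad and linear speed of dipper below 0.1 m/s); the robot touches nothing.
It fails at once if the dipper and the rail press on one another with more than 25 N (contact force between dipper and rack above 25 N).
It fails at once if a bystander (salt mill, pepper mill, herb jar, white bowl) is shifted by more than 30 mm (distance of any of salt_mill, pepper_mill, herb_jar, white_bowl from where it was at the start of the episode above 0.03 m).
It also fails if it takes over 64 s, if anything falls off the work surface, if the arm or the gripper's body presses on something with over 40 N, if the wrist force passes 120 N, or if a joint passes its speed limit or range.

### The arm

A 6-joint arm with a two-finger parallel gripper is mounted at the origin on a cart in front of the work surface, level with it; the furniture and walls round the work are solid. World frame = base frame: x ahead of the robot, y to its left, z up, the work surface at z = 0. Lengths are in mm, angles in degrees, forces in N, time in s.
With the tool pointing down it reaches from about 300 to 850 mm from the base axis. Payload 4.2 kg.
Tool frame: the origin (TCP) lies at the very end of the fingers, on their centre line; the grasp point (between the pads) lies 19 mm behind it; x points along the fingers, z is the direction in which the jaws open and shut, and the axes are right-handed (so a half turn about x gives the same grasp; the last joint's range is limited). The gripper opens to 91 mm and grips with 3 to 60 N. Pads are 32 mm wide; open, the fingers measure 118 mm over their backs; the gripper's body (76 mm by 178 mm) begins 60 mm behind the grasp point.
Start: joints at [-73.625, 18.312, 89.639, -0, 72.044, -1.146], TCP at [173.11, -548.339, 213.976] pointing down, gripper open.
Joint ranges: [-177.97, 177.97], [-48.28, 115.42], [12.27, 149.76], [-77.06, 257.06], [2.81, 150.46], [-146.56, 146.56]. Speed limits (degrees/s): [147.25, 147.25, 180, 180, 180, 180].

### API

Orientations are given as [roll, pitch, yaw] about the fixed x, y, z axes, in that order (R = Rz(yaw) Ry(pitch) Rx(roll)).
In Python, from workcell import state, grab_frame, camera_info, env, search_frame, place_of gives the robot as it stands.
- The arm moves only by the tool drive_tool, never from a script. Its argument "plan" is a list of rows, each a list of 7 numbers: the turn, a rotation vector about the world's x, y, z in degrees, then the shift along the world's x, y, z in mm, then the finger opening in mm, from 0 to 91.2. In form: [[wx, wy, wz, dx, dy, dz, jaw], ...]. A call has 1 to 10 rows; each row is the pose to reach, as a shift and turn from the pose measured when the call began; what a row does not reach only later rows make up. A row lasts 1/8 s, in which the tool goes at most 62.5 mm and 10.7 degrees, less where a joint would pass 70% of its speed; a pose out of reach is approached as far as the arm can. A call with a gripper value outside its range is refused whole. The fingers move at their own pace and stop on an object; "grip_force" is the grip in N (left out, the last holds). Time passes only in rows, so rows that repeat a pose let the fingers close. It gives the time, the measured TCP pose, the force and the opening at its end, in the units of the state.
- state(): the state, without advancing time (a new reading comes with each control period).
- grab_frame(name): name is "scene" or "top"; returns the picture (400x640x3 uint8, red, green, blue); there is no depth.
- camera_info(name): a dict with "intrinsics" (3x3 intrinsics, pixels), "k1" (the pictures are not rectified: a ray, as slopes to the right and down, at radius r is drawn at 1 + k1 r^2 times it, then the intrinsics apply), "origin" and "orientation" of the camera in the world. Camera axes: x right, y down, z forward; pixel columns grow to the right and rows downward; lengths in mm; the calibration is good to about 2 mm. A picture is of the moment at which its call begins. camera_info takes no time and is no camera call.
- env.job_done(): hands the job in, once; it reports no verdict.
Trained networks look in the newest picture that a camera, given by its name, has taken for a name from the list of things; names that differ only in an ending like _2 or _b are one class to them, and where a whole thing is asked for, a point or a joint stands for the part that bears it (a point fixed in the world has none). Each returns a list of dicts, best first, with "p" (0 to 1); they miss things now and then, are a little off and sometimes report something else, mostly with a low value. They report only what shows in the picture. A call takes as long as a camera call. They do not tell look-alikes from the thing itself.
- search_frame(camera, label): "rect" ([left, top, right, bottom] as shares, 0 to 1, of the picture: columns of its width, rows of its height, round what is visible of it).
- place_of(camera, label): "location" ([column, row] as shares, 0 to 1, of the picture: columns of its width, rows of its height: a listed point, or the origin of a listed thing).
The state is a dict: "time_s": time; "qpos": joint angles; "qvel": joint speeds; "effort": joint torques, N m; "ee_pos": TCP position; "ee_rot": TCP orientation; "force": force on the tool from outside, world axes, zero at the start; "torque": the same for the moment, N m; "gripper_width": finger opening in mm.
Only numpy, scipy, OpenCV 4.12 (cv2) and the standard library are available. Lean on these libraries where they do the work, as an engineer would, in place of code of your own. Each camera call takes 0.05 s, during which the arm holds its last target. There are 200 camera calls.

## Working session

There is one attempt and no reset: what is moved stays moved. The work goes in short steps, Python scripts to look and compute and a tool call to move; the robot and the scene stay as the last step left them, time stands still between calls to the robot, and variables do not carry over. Pictures are saved under pics/ and viewed, about 8 in all and at most 12, crops included, and the job is handed in when it is done.

Besides the shell and the picture viewer there is one more tool, called by a JSON object that holds its "fn" and its "kwargs". drive_tool: Moves the arm, as the interface text tells. Its arguments: {"type":"object","properties":{"plan":{"type":"array"},"grip_force":{"type":"number"}},"required":["plan"]}

```bash
mkdir -p pics; cat > h.py <<'E'
import numpy as np, cv2
from workcell import state, grab_frame, camera_info, env, search_frame, place_of
def ray(cam,share):
    c=camera_info(cam);K=np.array(c["intrinsics"]);k1=c["k1"]
    d=(np.array([share[0]*640,share[1]*400])-[K[0,2],K[1,2]])/[K[0,0],K[1,1]]
    u=d.copy()
    for _ in range(30): u=d/(1+k1*(u@u))
    return c,u
def R_of(c):
    o=np.array(c["orientation"],float)
    if o.shape==(3,3): return o
    from scipy.spatial.transform import Rotation as Ro
    return Ro.from_euler('xyz',o,degrees=True).as_matrix()
def wray(cam,share):
    c,u=ray(cam,share); d=R_of(c)@np.array([u[0],u[1],1]); return np.array(c["origin"],float),d
def at_z(cam,share,z):
    o,d=wray(cam,share); return o+d*(z-o[2])/d[2]
def tri(s1,s2,c1="scene",c2="top"):
    o1,d1=wray(c1,s1);o2,d2=wray(c2,s2)
    A=np.stack([d1,-d2],1);t=np.linalg.lstsq(A,o2-o1,rcond=None)[0]
    a=o1+d1*t[0];b=o2+d2*t[1];return (a+b)/2,np.linalg.norm(a-b)
def proj(cam,p):
    c=camera_info(cam);K=np.array(c["intrinsics"]);q=R_of(c).T@(np.array(p,float)-np.array(c["origin"],float))
    u=q[:2]/q[2];u=u*(1+c["k1"]*(u@u));return [K[0,0]*u[0]+K[0,2],K[1,1]*u[1]+K[1,2]]
def save(cam,name,crop=None,s=1):
    im=grab_frame(cam)
    if crop: im=im[crop[1]:crop[3],crop[0]:crop[2]]
    if s!=1: im=cv2.resize(im,None,fx=s,fy=s,interpolation=cv2.INTER_CUBIC)
    cv2.imwrite("pics/"+name,im[:,:,::-1])
E
python3 - <<'E'
from h import *
np.set_printoptions(precision=1,suppress=True)
for c in("scene","top"):
    print(c,camera_info(c)); save(c,c+"0.png")
    for l in("dipper","hook_grip","hook_nose","hook_bend","gate_tongue","rack","rail_spot","salt_mill","pepper_mill","herb_jar","white_bowl"):
        print(l,[(np.round(np.array(r["location"])*[640,400],1).tolist(),round(r["p"],2)) for r in place_of(c,l)][:4])
    print([(np.round(np.array(r["rect"])*[640,400,640,400]).tolist(),round(r["p"],2)) for r in search_frame(c,"dipper")])
a=cv2.imread("pics/scene0.png");b=cv2.imread("pics/top0.png")
E
```

```text
scene {'intrinsics': array([[375.2,   0. , 320. ],
       [  0. , 375.2, 202. ],
       [  0. ,   0. ,   1. ]]), 'k1': -0.07286022646540524, 'origin': array([ 848.1, -445.8, 1001.9]), 'orientation': array([-151.8,   -0.8,   50.4])}
dipper [([223.6, 251.9], 0.84), ([259.7, 197.0], 0.8), ([235.2, 218.7], 0.7), ([266.3, 242.1], 0.64)]
hook_grip [([218.3, 193.6], 0.87), ([207.2, 227.5], 0.74), ([252.5, 163.1], 0.73), ([258.3, 214.9], 0.67)]
hook_nose [([257.8, 225.9], 0.84), ([216.4, 233.6], 0.65), ([258.6, 173.3], 0.59), ([219.2, 201.9], 0.56)]
hook_bend []
gate_tongue [([203.6, 232.0], 0.55), ([306.9, 308.8], 0.16)]
rack [([404.4, 196.1], 0.82)]
rail_spot [([396.2, 199.2], 0.85)]
salt_mill [([235.7, 276.8], 0.81)]
pepper_mill [([305.2, 309.9], 0.84)]
herb_jar [([308.6, 278.1], 0.64)]
white_bowl []
[([201.0, 224.0, 231.0, 264.0], 0.94), ([247.0, 160.0, 270.0, 202.0], 0.86), ([215.0, 187.0, 244.0, 226.0], 0.83), ([255.0, 211.0, 276.0, 250.0], 0.79)]
top {'intrinsics': array([[440.2,   0. , 322.3],
       [  0. , 440.2, 189.8],
       [  0. ,   0. ,   1. ]]), 'k1': 0.04028622315451488, 'origin': array([ 298.2, -159.9, 1171.3]), 'orientation': array([-170.2,    2.2,  -91.6])}
dipper [([435.0, 227.2], 0.74), ([403.0, 251.8], 0.66), ([361.4, 267.9], 0.65), ([390.6, 209.5], 0.62)]
hook_grip [([413.9, 252.9], 0.89), ([443.7, 223.3], 0.67), ([400.4, 202.2], 0.65), ([365.1, 264.1], 0.55)]
hook_nose [([396.4, 198.6], 0.87), ([417.2, 244.9], 0.75), ([438.4, 220.7], 0.57), ([363.1, 255.8], 0.55)]
hook_bend []
gate_tongue []
rack [([233.7, 161.5], 0.9)]
rail_spot [([247.0, 160.2], 0.75)]
salt_mill [([435.1, 195.3], 0.89)]
pepper_mill [([402.1, 125.6], 0.72)]
herb_jar [([372.2, 153.6], 0.8), ([316.3, 233.9], 0.69)]
white_bowl [([318.6, 233.5], 0.73)]
[([425.0, 217.0, 455.0, 238.0], 0.84), ([380.0, 192.0, 406.0, 221.0], 0.83), ([394.0, 242.0, 420.0, 267.0], 0.64)]
```

View pics/scene0.png

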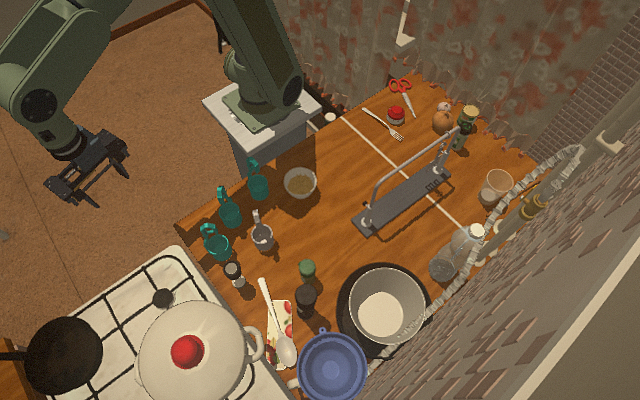

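```bash
python3 - <<'E'
from h import *
np.set_printoptions(precision=1,suppress=True)
a=cv2.imread("pics/scene0.png")[150:275,190:290];b=cv2.imread("pics/top0.png")[185:285,340:465]
a=cv2.resize(a,(400,500),interpolation=cv2.INTER_CUBIC);b=cv2.resize(b,(400,320),interpolation=cv2.INTER_CUBIC)
o=np.zeros((500,800,3),np.uint8);o[:,:400]=a;o[:320,400:]=b;cv2.imwrite("pics/crop0.png",o)
S=lambda p:np.array(p)/[640,400]
for p in [(223.6,251.9),(259.7,197),(235.2,218.7),(266.3,242.1)]: print("s dip",at_z("scene",S(p),0))
for p in [(218.3,193.6),(207.2,227.5),(252.5,163.1),(258.3,214.9)]: print("s grip",at_z("scene",S(p),156))
for p in [(435,227.2),(403,251.8),(361.4,267.9),(390.6,209.5)]: print("t dip",at_z("top",S(p),0))
for p in [(413.9,252.9),(443.7,223.3),(400.4,202.2),(365.1,264.1)]: print("t grip",at_z("top",S(p),156))
for n,p,q,z in [("rack",(404.4,196.1),(233.7,161.5),0),("spot",(396.2,199.2),(247,160.2),12),("salt",(235.7,276.8),(435.1,195.3),0),("pep",(305.2,309.9),(402.1,125.6),0),("jar",(308.6,278.1),(372.2,153.6),0)]: print(n,at_z("scene",S(p),z),at_z("top",S(q),z))
print("bowl",at_z("top",S((318.6,233.5)),0))
E
```

```text
s dip [ 394.5 -407.1    0. ]
s dip [ 314.  -224.6    0. ]
s dip [ 328.1 -323.4    0. ]
s dip [ 446.7 -295.4    0. ]
s grip [ 320.9 -336.6  156. ]
s grip [ 385.3 -409.9  156. ]
s grip [ 298.8 -213.6  156. ]
s grip [ 436.9 -291.5  156. ]
t dip [ 391.3 -413.2    0. ]
t dip [ 329.6 -326.     0. ]
t dip [ 291.1 -215.9    0. ]
t dip [ 441.8 -300.     0. ]
t grip [ 322.3 -328.2  156. ]
t grip [ 387.2 -399.6  156. ]
t grip [ 438.9 -304.8  156. ]
t grip [ 300.3 -217.1  156. ]
rack [591.6 121.6   0. ] [588.7 121.8   0. ]
spot [586.4  87.6  12. ] [588.1  82.6  12. ]
salt [ 476.8 -420.9    0. ] [ 476.  -419.6    0. ]
pep [ 667.6 -329.1    0. ] [ 672.5 -343.8    0. ]
jar [ 605.9 -267.9    0. ] [ 596.7 -258.5    0. ]
bowl [ 383.9 -106.5    0. ]
```

View pics/crop0.png

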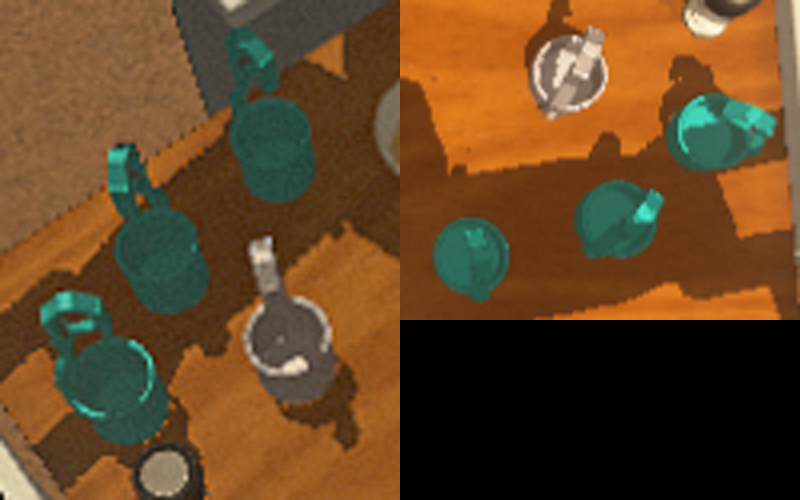

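View pics/top0.png

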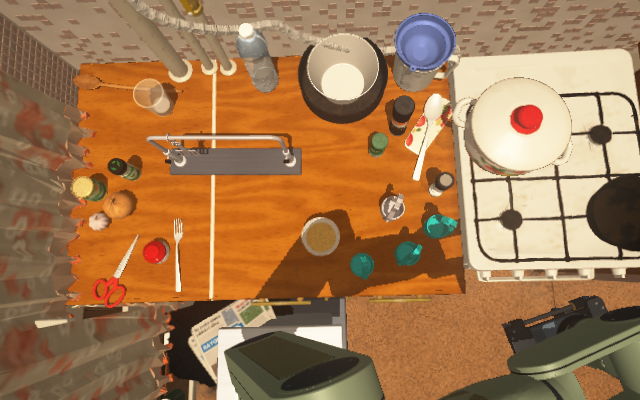

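```bash
cat > fit.py <<'E'
from h import *
from scipy.spatial import ConvexHull
from scipy.optimize import minimize
def boxpts(x0,x1,y0,y1,z0,z1): return np.array([[x,y,z] for x in(x0,x1) for y in(y0,y1) for z in(z0,z1)],float)
t=np.linspace(0,2*np.pi,24,endpoint=False)
cyl=lambda r,z0,z1:np.vstack([np.c_[r*np.cos(t),r*np.sin(t),0*t+z] for z in(z0,z1)])
def beam(a,b,w=6,d=12):
    a=np.array(a,float);b=np.array(b,float);n=np.array([-(b-a)[1],(b-a)[0]]);n*=w/2/np.linalg.norm(n)
    return np.array([[p[0],y,p[1]] for p in(a+n,a-n,b+n,b-n) for y in(-d/2,d/2)])
DIP=[cyl(28,0,60),beam((-29,20),(-29,75)),beam((-29,75),(-15,95)),beam((-15,95),(-15,163)),beam((-15,163),(0,180)),beam((0,180),(15,163)),beam((15,163),(15,133))]
def place(parts,x,y,yaw):
    c,s=np.cos(yaw),np.sin(yaw);R=np.array([[c,-s,0],[s,c,0],[0,0,1]]);return [p@R.T+[x,y,0] for p in parts]
def mask(cam,parts,win,s=4):
    x0,y0,x1,y1=win;m=np.zeros(((y1-y0)*s,(x1-x0)*s),np.uint8)
    for p in parts:
        q=np.array([proj(cam,v) for v in p]);q=((q-[x0,y0])*s);h=q[ConvexHull(q).vertices]
        cv2.fillConvexPoly(m,np.round(h).astype(np.int32),1)
    return m
def grey(cam,f,win,s=4,th=70):
    x0,y0,x1,y1=win;im=cv2.resize(cv2.imread(f)[y0:y1,x0:x1],None,fx=s,fy=s,interpolation=cv2.INTER_CUBIC)
    hsv=cv2.cvtColor(im,cv2.COLOR_BGR2HSV);return im,(hsv[...,1]<th).astype(np.uint8)
E
python3 - <<'E'
from fit import *
W={"scene":(246,205,282,258),"top":(374,188,416,226)}
G={};I={}
for c in W: I[c],G[c]=grey(c,f"pics/{c}0.png",W[c],th=90)
def cost(v):
    l=0
    for c in W:
        m=mask(c,place(DIP,v[0],v[1],v[2]),W[c]);l+=1-(m&G[c]).sum()/(m|G[c]).sum()
    return l
r=[]
for a in range(-180,180,15):
    o=minimize(cost,[444,-298,np.radians(a)],method="Nelder-Mead",options=dict(initial_simplex=[[444,-298,np.radians(a)],[450,-298,np.radians(a)],[444,-292,np.radians(a)],[444,-298,np.radians(a+12)]],maxfev=60))
    r.append((o.fun,o.x[0],o.x[1],np.degrees(o.x[2])))
r.sort();print(np.round(r[:8],2))
v=r[0][1:];o=np.zeros((600,800,3),np.uint8)
for i,c in enumerate(W):
    im=I[c].copy();k=2;im=cv2.resize(im,None,fx=k,fy=k)
    for p in place(DIP,v[0],v[1],np.radians(v[2])):
        q=np.array([proj(c,u) for u in p]);h=(q[ConvexHull(q).vertices]-W[c][:2])*4*k
        cv2.polylines(im,[h.astype(np.int32)],True,(0,255,0),1)
    h,w=im.shape[:2];o[:min(h,600),i*400:i*400+w][:, :400]=im[:600,:400]
    g=G[c]*255
    o[380:380+0,:]=0
    if h<420: g=cv2.cvtColor(g,cv2.COLOR_GRAY2BGR);o[h:h+g.shape[0],i*400:i*400+g.shape[1]]=g
cv2.imwrite("pics/fit0.png",o)
from workcell import state
s=state();print(s["ee_pos"],s["ee_rot"],s["force"],s["time_s"])
E
```

```text
Traceback (most recent call last):
  File "fit.py", line 16, in mask
    q=np.array([proj(cam,v) for v in p]);q=((q-[x0,y0])*s);h=q[ConvexHull(q).vertices]
                ~~~~^^^^^^^
  File "h.py", line 23, in proj
    c=camera_info(cam);K=np.array(c["intrinsics"]);q=R_of(c).T@(np.array(p,float)-np.array(c["origin"],float))
ValueError: time passes only in moves, steps and waits
```

```bash
sed -i '2a import functools\ncamera_info=functools.lru_cache(None)(camera_info)' h.py
cat > go1.py <<'E'
from fit import *
W={"scene":(246,205,282,258),"top":(374,188,416,226)}
G={};I={}
for c in W: I[c],G[c]=grey(c,f"pics/{c}0.png",W[c],th=90)
def cost(v):
    l=0
    for c in W:
        m=mask(c,place(DIP,v[0],v[1],v[2]),W[c]);l+=1-(m&G[c]).sum()/(m|G[c]).sum()
    return l
r=[]
for a in range(-180,180,15):
    A=np.radians(a);o=minimize(cost,[444,-298,A],method="Nelder-Mead",options=dict(initial_simplex=[[444,-298,A],[450,-298,A],[444,-292,A],[444,-298,A+.2]],maxfev=60))
    r.append((o.fun,o.x[0],o.x[1],np.degrees(o.x[2])))
r.sort();print(np.round(r[:8],2))
v=r[0][1:];o=np.zeros((600,800,3),np.uint8)
for i,c in enumerate(W):
    im=cv2.resize(I[c],None,fx=2,fy=2)
    for p in place(DIP,v[0],v[1],np.radians(v[2])):
        q=np.array([proj(c,u) for u in p]);h=(q[ConvexHull(q).vertices]-W[c][:2])*8
        cv2.polylines(im,[h.astype(np.int32)],True,(0,255,0),1)
    h,w=im.shape[:2];g=cv2.cvtColor(G[c]*255,cv2.COLOR_GRAY2BGR)
    o[:h,i*400:i*400+w]=im
    if h+g.shape[0]<=600:o[h:h+g.shape[0],i*400:i*400+g.shape[1]]=g
cv2.imwrite("pics/fit0.png",o)
s=state();print(s["ee_pos"],s["ee_rot"],s["force"],s["time_s"])
E
python3 go1.py
```

```text
[[ 1.5000e-01  4.4015e+02 -2.9952e+02 -2.2280e+01]
 [ 1.5000e-01  4.4000e+02 -2.9948e+02 -2.2420e+01]
 [ 1.5000e-01  4.3999e+02 -2.9960e+02 -2.4420e+01]
 [ 1.5000e-01  4.4006e+02 -2.9959e+02 -2.3900e+01]
 [ 1.5000e-01  4.4014e+02 -2.9957e+02 -2.4350e+01]
 [ 1.5000e-01  4.4039e+02 -2.9972e+02 -2.1910e+01]
 [ 1.6000e-01  4.4018e+02 -2.9957e+02 -2.4100e+01]
 [ 1.6000e-01  4.4027e+02 -2.9925e+02 -2.3000e+01]]
[ 173.11313368 -548.33814632  213.95294713] [  8.58507197  89.99513412 -63.89641453] [ 0.36186685 -0.45333019 -0.63133712] 1.3
```

View pics/fit0.png

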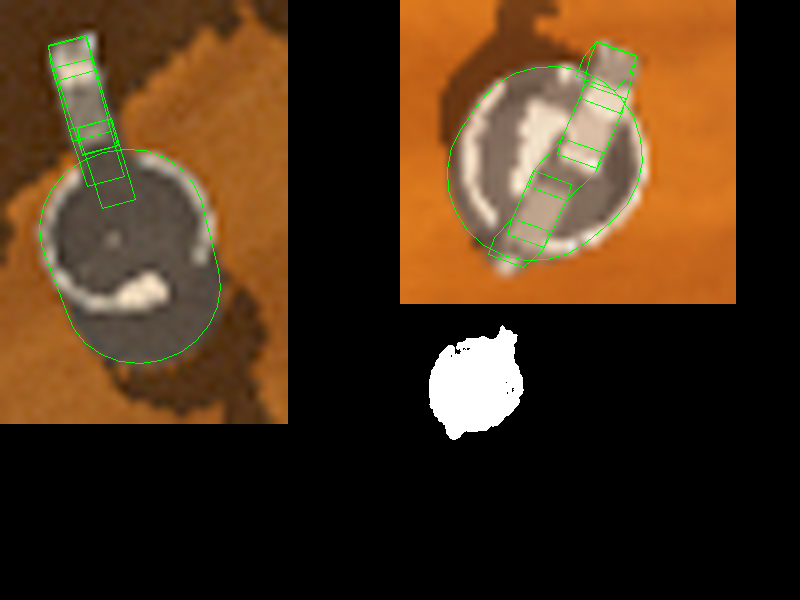

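{"fn": "drive_tool", "kwargs": {"plan": [[0, 0, 0, 0, 0, 31, 91], [0, 0, 7, 35, 33, 31, 91], [0, 0, 14, 73, 68, 31, 91], [0, 0, 21, 112, 104, 31, 91], [0, 0, 28, 151, 140, 31, 91], [0, 0, 35, 190, 176, 31, 91], [0, 0, 42, 229, 212, 31, 91], [0, 0, 49, 268, 249, 31, 91], [0, 0, 49, 268, 249, 31, 91], [0, 0, 49, 268, 249, 31, 91]], "grip_force": 20}}

```text
time_s: 2.55
ee_pos: [440.8, -299.5, 244.9]
ee_rot: [-118.4, 90.0, -141.9]
force: [-0.1, -0.1, 0.1]
gripper_width: 91.5
```

```bash
cat > go2.py <<'E'
from fit import *
W={"scene":(345,110,470,245),"top":(140,125,312,182)}
G={};I={}
for c in W:
    I[c],g=grey(c,f"pics/{c}0.png",W[c],s=4,th=90)
    hsv=cv2.cvtColor(I[c],cv2.COLOR_BGR2HSV);G[c]=g
G["top"][:,:]=G["top"]
def rack(h): return [boxpts(-37.5,37.5,-180,180,0,12),boxpts(-5,5,-155,155,h-5,h+5),boxpts(-5,5,-155,-145,12,h),boxpts(-5,5,145,155,12,h)]
def cost(v):
    l=0
    for c in W:
        m=mask(c,place(rack(v[3]),v[0],v[1],v[2]),W[c]);l+=1-(m&G[c]).sum()/(m|G[c]).sum()
    return l
r=[]
for h in(200,220,240):
    s=np.array([590,121,0,h]);o=minimize(cost,s,method="Nelder-Mead",options=dict(initial_simplex=[s,s+[6,0,0,0],s+[0,6,0,0],s+[0,0,.06,0],s+[0,0,0,8]],maxfev=150))
    r.append((o.fun,o.x[0],o.x[1],np.degrees(o.x[2]),o.x[3]))
r.sort();print(np.round(r,2).tolist())
v=r[0][1:];o=np.zeros((600,800,3),np.uint8)
for i,c in enumerate(W):
    im=I[c].copy()
    for p in place(rack(v[3]),v[0],v[1],np.radians(v[2])):
        q=np.array([proj(c,u) for u in p]);h=(q[ConvexHull(q).vertices]-W[c][:2])*4
        cv2.polylines(im,[h.astype(np.int32)],True,(0,255,0),1)
    if i==0: o[:,:500]=np.vstack([im,np.zeros((100,500,3),np.uint8)])[:600] if im.shape[0]<600 else im[:600]
    else: cv2.imwrite("pics/rt.png",im)
    if i==0: cv2.imwrite("pics/rs.png",im)
a=cv2.imread("pics/rs.png");b=cv2.imread("pics/rt.png")
a=cv2.resize(a,None,fx=.7,fy=.7);o=np.zeros((600,800,3),np.uint8);o[:a.shape[0],:a.shape[1]]=a;b=b[:200,:688];o[390:590,:688]=b[:200]
cv2.imwrite("pics/rack0.png",o)
s=state();print(s["ee_pos"],s["ee_rot"],s["force"],s["time_s"],s["gripper_width"])
E
python3 go2.py
```

```text
[[0.49, 589.23, 116.84, -2.25, 223.92], [0.49, 589.68, 116.83, -2.33, 225.89], [0.49, 589.48, 117.68, -2.2, 225.96]]
[ 440.76669741 -299.54990295  244.92605831] [-118.39820908   89.95709875 -141.88532024] [-0.05920517 -0.09254125  0.13679079] 2.55 91.45111455688074
```

View pics/rack0.png

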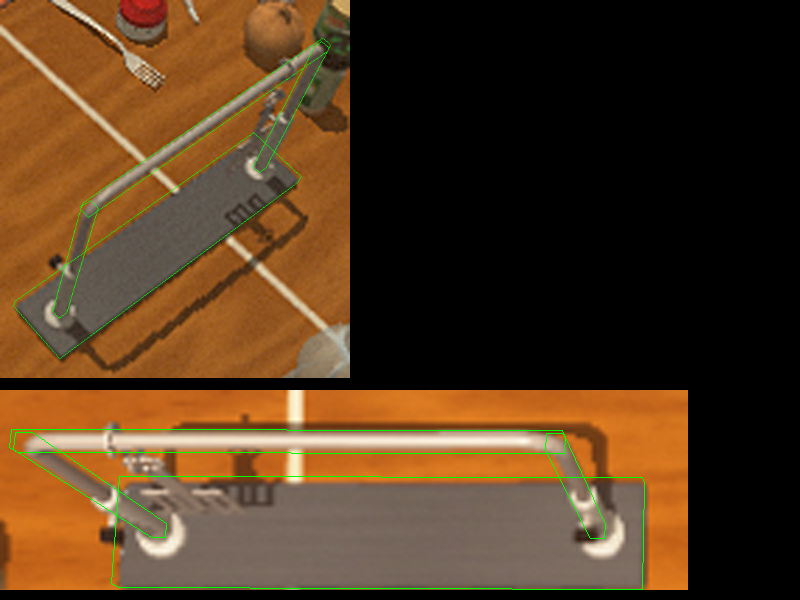

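{"fn": "drive_tool", "kwargs": {"plan": [[0, 0, 0, 0, 0, -25, 91], [0, 0, 0, 0, 0, -50, 91], [0, 0, 0, 0, 0, -75, 91], [0, 0, 0, 0, 0, -95, 91], [0, 0, 0, 0, 0, -108, 91], [0, 0, 0, 0, 0, -108, 91], [0, 0, 0, 0, 0, -108, 70]], "grip_force": 20}}

```text
time_s: 3.42
ee_pos: [441.0, -300.3, 137.7]
ee_rot: [-42.1, 89.9, -65.6]
force: [-0.7, -0.4, -0.1]
gripper_width: 84.0
```

```bash
python3 - <<'E'
from h import *
save("scene","s1.png");save("top","t1.png")
a=cv2.imread("pics/s1.png")[170:270,215:315];b=cv2.imread("pics/t1.png")[150:250,340:440]
cv2.imwrite("pics/c1.png",np.hstack([cv2.resize(x,(400,400),interpolation=cv2.INTER_CUBIC) for x in(a,b)]))
E
```

```text
(no output)
```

View pics/c1.png

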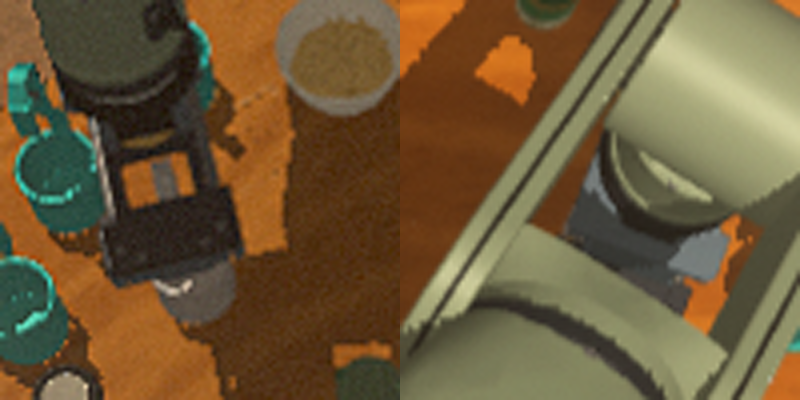

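{"fn": "drive_tool", "kwargs": {"plan": [[0, 0, 0, 0, 0, 0, 40], [0, 0, 0, 0, 0, 0, 40], [0, 0, 0, 0, 0, 0, 40], [0, 0, 0, 0, 0, 0, 40], [0, 0, 0, 0, 0, 0, 30], [0, 0, 0, 0, 0, 0, 30], [0, 0, 0, 0, 0, 0, 30], [0, 0, 0, 0, 0, 0, 30], [0, 0, 0, 0, 0, 0, 30]], "grip_force": 25}}

```text
time_s: 4.65
ee_pos: [441.1, -300.0, 137.8]
ee_rot: [-40.6, 89.9, -64.1]
force: [-0.8, 0.7, 1.2]
gripper_width: 36.0
```

{"fn": "drive_tool", "kwargs": {"plan": [[0, 0, 0, 0, 0, 8, 30], [0, 0, 0, 0, 0, 25, 30], [0, 0, 0, 0, 0, 50, 30], [0, 0, 0, 0, 0, 75, 30], [0, 0, 0, 0, 0, 100, 30], [0, 0, 0, 0, 0, 118, 30], [0, 0, 0, 0, 0, 125, 30], [0, 0, 0, 0, 0, 125, 30], [0, 0, 0, 0, 0, 125, 30]]}}

```text
time_s: 5.78
ee_pos: [440.7, -299.7, 261.8]
ee_rot: [-132.6, 89.9, -156.1]
force: [-0.1, 0.2, -2.2]
gripper_width: 35.9
```

{"fn": "drive_tool", "kwargs": {"plan": [[0, 0, 1, 3, 15, 0, 30], [0, 0, 3, 9, 50, 0, 30], [0, 0, 5.5, 17, 95, 0, 30], [0, 0, 8, 25, 145, 0, 30], [0, 0, 11, 34, 195, 0, 30], [0, 0, 14, 43, 245, 0, 30], [0, 0, 17, 51, 295, 0, 30], [0, 0, 19.5, 59, 340, 0, 30], [0, 0, 21, 64, 372, 0, 30], [0, 0, 21.3, 67, 387, 0, 30]]}}

```text
time_s: 7.02
ee_pos: [507.1, 89.4, 261.3]
ee_rot: [-161.7, 89.9, -163.7]
force: [-0.1, -0.2, -1.6]
gripper_width: 35.9
```

```bash
python3 - <<'E'
from h import *
s=state();print(s["ee_pos"],s["ee_rot"],s["ee_rot"][2]-s["ee_rot"][0],s["force"],s["time_s"],s["gripper_width"])
save("scene","s2.png");save("top","t2.png")
a=cv2.imread("pics/s2.png")[110:260,310:460];b=cv2.imread("pics/t2.png")[110:260,170:320]
cv2.imwrite("pics/c2.png",np.hstack([cv2.resize(x,(400,400),interpolation=cv2.INTER_CUBIC) for x in(a,b)]))
E
```

```text
[507.07467006  89.42753877 261.34089976] [-161.68835633   89.88808504 -163.72045394] -2.032097609813036 [-0.0693275  -0.20234009 -1.61364254] 7.025 35.87311966163089
```

View pics/c2.png

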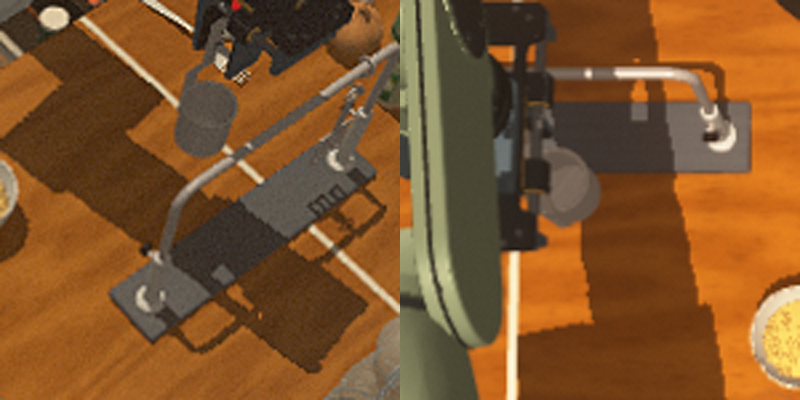

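```bash
cat > go3.py <<'E'
import sys
from fit import *
from scipy.spatial.transform import Rotation as Ro
# pose of the dipper from TCP: grip point at local (0,0,156), tilt a about dipper x, b about dipper y
def held(tcp,yaw,a=0,b=0,gx=0):
    R=Ro.from_euler('z',yaw,degrees=True)*Ro.from_euler('xy',[a,b],degrees=True)
    return [R.apply(p-[gx,0,156])+np.array(tcp)+[0,0,19] for p in DIP]
def overlay(tag,tcp,yaw,W,out,a=0,b=0):
    o=[]
    for c,w in W.items():
        im=cv2.imread(f"pics/{tag[c]}")[w[1]:w[3],w[0]:w[2]];s=400/(w[2]-w[0]);im=cv2.resize(im,None,fx=s,fy=s,interpolation=cv2.INTER_CUBIC)
        for p in held(tcp,yaw,a,b):
            q=np.array([proj(c,u) for u in p]);h=(q[ConvexHull(q).vertices]-w[:2])*s
            cv2.polylines(im,[h.astype(np.int32)],True,(0,255,0),1)
        o.append(im)
    cv2.imwrite(out,np.hstack(o))
if __name__=="__main__":
    overlay({"scene":"s2.png","top":"t2.png"},[507.1,89.4,261.3],-2,{"scene":(365,100,425,190),"top":(205,120,265,210)},"pics/c3.png")
E
python3 go3.py
```

```text
(no output)
```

View pics/c3.png

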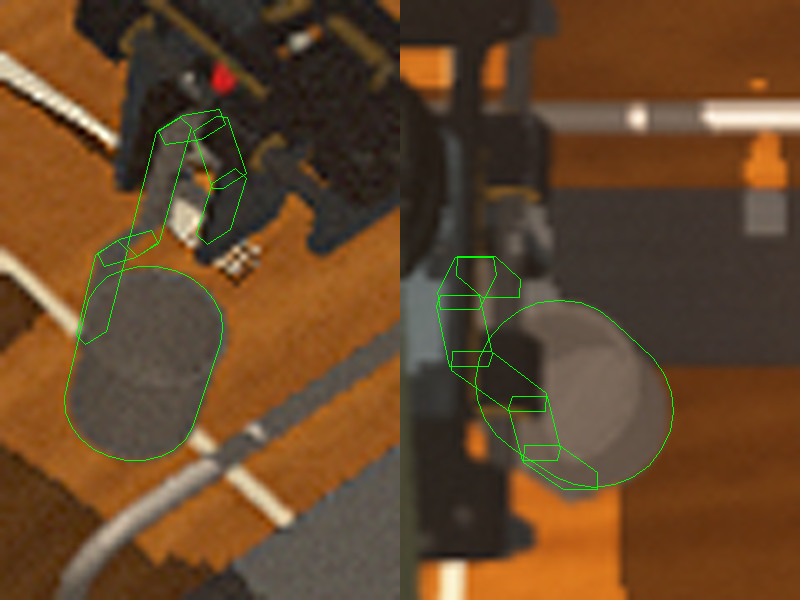

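{"fn": "drive_tool", "kwargs": {"plan": [[0, 0, 0, 8, 0, 0, 30], [0, 0, 0, 20, 0, 0, 30], [0, 0, 0, 32, 0, 0, 30], [0, 0, 0, 42, 0, 0, 30], [0, 0, 0, 52, 0, 0, 30], [0, 0, 0, 60, 0, 0, 30], [0, 0, 0, 68, 0, 0, 30], [0, 0, 0, 74, 0, 0, 30], [0, 0, 0, 79, 0, 0, 30], [0, 0, 0, 79, 0, 0, 30]]}}

```text
time_s: 8.38
ee_pos: [586.6, 88.5, 261.4]
ee_rot: [-154.5, 89.9, -156.6]
force: [-0.5, -0.6, -1.9]
gripper_width: 35.9
```

```bash
python3 - <<'E'
from go3 import *
s=state();print(s["ee_pos"],s["ee_rot"][2]-s["ee_rot"][0],s["force"],s["torque"],s["time_s"])
save("scene","s3.png");save("top","t3.png")
from fit import place
def bar(v,h): return boxpts(-5,5,-140,140,h-5,h+5)
W={"scene":(375,110,455,220),"top":(190,110,270,220)};o=[]
for c,w in W.items():
    im=cv2.imread({"scene":"pics/s3.png","top":"pics/t3.png"}[c])[w[1]:w[3],w[0]:w[2]];im=cv2.resize(im,None,fx=5,fy=5,interpolation=cv2.INTER_CUBIC)
    for p in held(s["ee_pos"],-2)+place([bar(0,225)],589.4,117,np.radians(-2.2)):
        q=np.array([proj(c,u) for u in p]);h=(q[ConvexHull(q).vertices]-w[:2])*5
        cv2.polylines(im,[h.astype(np.int32)],True,(0,255,0),1)
    o.append(im)
cv2.imwrite("pics/c4.png",np.hstack(o))
E
```

```text
[586.64453234  88.54701754 261.3523535 ] -2.0792769129708972 [-0.48086579 -0.62748389 -1.91904057] [-0.06398161 -0.07654603  0.0325679 ] 8.375
```

View pics/c4.png

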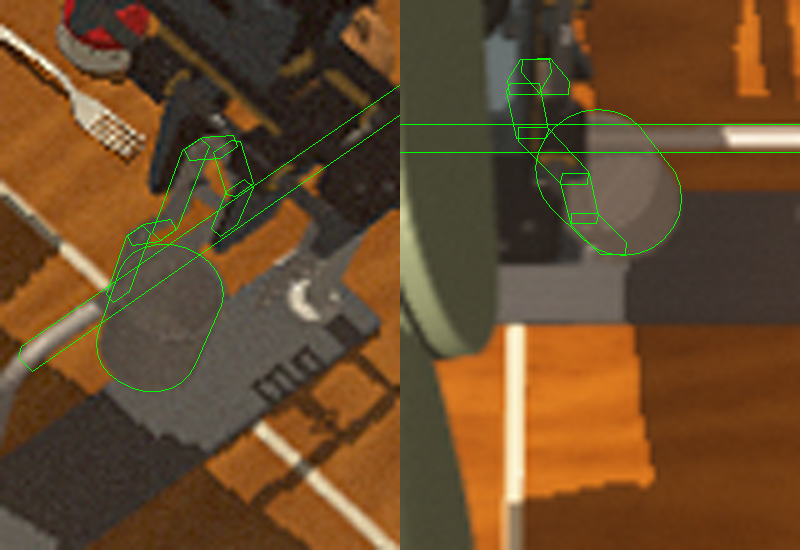

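```bash
python3 - <<'E'
import cv2,numpy as np
o=[]
for f,w in(("s3",(380,140,430,195)),("t3",(215,120,265,175))):
    im=cv2.imread(f"pics/{f}.png")[w[1]:w[3],w[0]:w[2]]
    im=np.clip((im/255.)**0.6*255*1.1,0,255).astype(np.uint8)
    o.append(cv2.resize(im,None,fx=8,fy=8,interpolation=cv2.INTER_CUBIC))
cv2.imwrite("pics/c5.png",np.hstack(o))
E
```

```text
(no output)
```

View pics/c5.png

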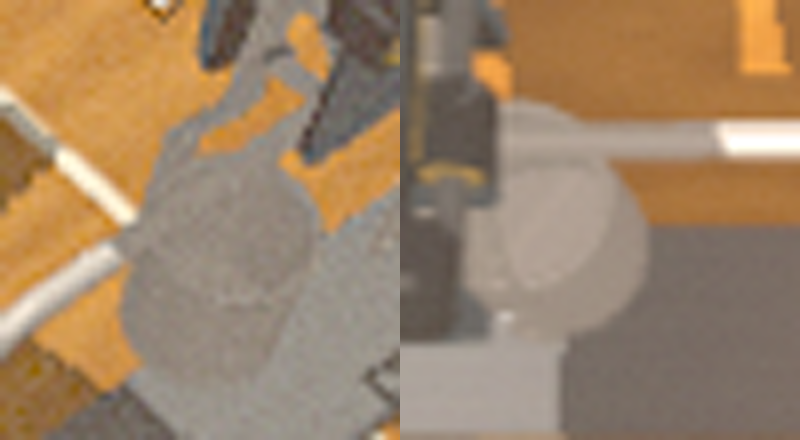

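{"fn": "drive_tool", "kwargs": {"plan": [[0, 0, 0, 0, 0, -5, 30], [0, 0, 0, 0, 0, -11, 30], [0, 0, 0, 0, 0, -17, 30], [0, 0, 0, 0, 0, -22, 30], [0, 0, 0, 0, 0, -25, 30], [0, 0, 0, 0, 0, -27, 30], [0, 0, 0, 0, 0, -29, 30], [0, 0, 0, 0, 0, -30, 30], [0, 0, 0, 0, 0, -30, 30]]}}

```text
time_s: 9.6
ee_pos: [586.7, 88.5, 232.3]
ee_rot: [-82.0, 90.0, -84.1]
force: [0.1, 0.2, 5.0]
gripper_width: 36.2
```

{"fn": "drive_tool", "kwargs": {"plan": [[0, 0, 0, 0, 0, -1, 30], [0, 0, 0, 0, 0, -2, 30], [0, 0, 0, 0, 0, -3, 30], [0, 0, 0, 0, 0, -4, 30], [0, 0, 0, 0, 0, -4, 30]]}}

```text
time_s: 10.22
ee_pos: [587.2, 88.6, 229.7]
ee_rot: [-4.4, 89.9, -6.4]
force: [-1.4, -0.9, 7.0]
gripper_width: 36.0
```

{"fn": "drive_tool", "kwargs": {"plan": [[0, 0, 0, 0, 0, -1, 30], [0, 0, 0, 0, 0, -2, 30], [0, 0, 0, 0, 0, -3, 30], [0, 0, 0, 0, 0, -4, 30], [0, 0, 0, 0, 0, -4, 30]]}}

```text
time_s: 10.85
ee_pos: [586.8, 88.7, 226.7]
ee_rot: [5.1, 89.9, 3.0]
force: [-3.4, 0.5, 7.2]
gripper_width: 36.2
```

{"fn": "drive_tool", "kwargs": {"plan": [[0, 0, 0, 0, 0, -1, 30], [0, 0, 0, 0, 0, -2, 30], [0, 0, 0, 0, 0, -3, 30], [0, 0, 0, 0, 0, -4, 30], [0, 0, 0, 0, 0, -4, 30]]}}

```text
time_s: 11.48
ee_pos: [586.0, 88.9, 223.2]
ee_rot: [25.7, 89.9, 23.7]
force: [-3.9, -0.0, 4.8]
gripper_width: 36.0
```

{"fn": "drive_tool", "kwargs": {"plan": [[0, 0, 0, 0, 0, -1, 30], [0, 0, 0, 0, 0, -2, 30], [0, 0, 0, 0, 0, -3, 30], [0, 0, 0, 0, 0, -4, 30], [0, 0, 0, 0, 0, -4, 30]]}}

```text
time_s: 12.1
ee_pos: [585.4, 89.0, 219.1]
ee_rot: [97.9, 90.0, 95.8]
force: [-3.5, -0.1, 4.1]
gripper_width: 35.7
```

{"fn": "drive_tool", "kwargs": {"plan": [[0, 0, 0, 0.5, 0, -1, 30], [0, 0, 0, 1, 0, -2, 30], [0, 0, 0, 1, 0, -3, 30], [0, 0, 0, 1, 0, -4, 30], [0, 0, 0, 1, 0, -4, 30]]}}

```text
time_s: 12.72
ee_pos: [586.1, 89.0, 214.7]
ee_rot: [150.3, 89.9, 148.2]
force: [-4.9, 0.4, 2.3]
gripper_width: 35.8
```

{"fn": "drive_tool", "kwargs": {"plan": [[0, 0, 0, 0.5, 0, -1, 30], [0, 0, 0, 0.5, 0, -2, 30], [0, 0, 0, 0.5, 0, -3, 30], [0, 0, 0, 0.5, 0, -3, 30]]}}

```text
time_s: 13.22
ee_pos: [586.3, 89.0, 211.3]
ee_rot: [163.5, 89.9, 161.4]
force: [-4.6, 1.1, 1.6]
gripper_width: 36.0
```

{"fn": "drive_tool", "kwargs": {"plan": [[0, 0, 0, 0.3, 0, -1, 30], [0, 0, 0, 0.3, 0, -2, 30], [0, 0, 0, 0.3, 0, -3, 30], [0, 0, 0, 0.3, 0, -3, 30]]}}

```text
time_s: 13.72
ee_pos: [585.7, 89.0, 207.1]
ee_rot: [177.8, 89.7, 175.7]
force: [-5.4, -0.4, -1.8]
gripper_width: 35.9
```

{"fn": "drive_tool", "kwargs": {"plan": [[0, 0, 0, 0.3, 0, -1, 30], [0, 0, 0, 0.3, 0, -2, 30], [0, 0, 0, 0.3, 0, -2, 30]]}}

```text
time_s: 14.1
ee_pos: [587.0, 88.9, 205.0]
ee_rot: [175.5, 89.8, 173.4]
force: [0.4, 0.6, -2.1]
gripper_width: 35.6
```

{"fn": "drive_tool", "kwargs": {"plan": [[0, 0, 0, 0, 0, 2, 30], [0, 0, 0, 0, 0, 4, 30], [0, 0, 0, 0, 0, 6, 30], [0, 0, 0, 0, 0, 7, 30], [0, 0, 0, 0, 0, 8, 30], [0, 0, 0, 0, 0, 8, 30]]}}

```text
time_s: 14.85
ee_pos: [587.0, 88.9, 213.1]
ee_rot: [174.3, 89.8, 172.2]
force: [0.2, 0.1, -2.6]
gripper_width: 35.4
```

{"fn": "drive_tool", "kwargs": {"plan": [[0, 0, 0, 0, 0, 0.7, 30], [0, 0, 0, 0, 0, 1.4, 30], [0, 0, 0, 0, 0, 2, 30], [0, 0, 0, 0, 0, 2, 30]]}}

```text
time_s: 15.35
ee_pos: [587.0, 88.9, 215.2]
ee_rot: [173.9, 89.8, 171.8]
force: [0.7, 1.1, -1.8]
gripper_width: 35.7
```

{"fn": "drive_tool", "kwargs": {"plan": [[0, 0, 0, 0, 0, 0.5, 30], [0, 0, 0, 0, 0, 1, 30], [0, 0, 0, 0, 0, 1.5, 30], [0, 0, 0, 0, 0, 1.5, 30]]}}

```text
time_s: 15.85
ee_pos: [587.1, 88.9, 216.7]
ee_rot: [173.0, 89.8, 170.9]
force: [-0.8, -1.3, -1.4]
gripper_width: 35.3
```

{"fn": "drive_tool", "kwargs": {"plan": [[0, 0, 0, 0, 0, 0.5, 30], [0, 0, 0, 0, 0, 1, 30], [0, 0, 0, 0, 0, 1, 30]]}}

```text
time_s: 16.23
ee_pos: [587.1, 88.9, 217.8]
ee_rot: [172.6, 89.9, 170.6]
force: [-0.0, 0.2, -2.0]
gripper_width: 35.6
```

{"fn": "drive_tool", "kwargs": {"plan": [[0, 0, 0, 0, 0, 0.5, 30], [0, 0, 0, 0, 0, 1, 30], [0, 0, 0, 0, 0, 1, 30]]}}

```text
time_s: 16.6
ee_pos: [587.2, 88.9, 218.9]
ee_rot: [170.2, 89.9, 168.1]
force: [-0.3, 0.1, -0.9]
gripper_width: 35.7
```

{"fn": "drive_tool", "kwargs": {"plan": [[0, 0, 0, 0, 0, 0.5, 30], [0, 0, 0, 0, 0, 1, 30], [0, 0, 0, 0, 0, 1, 30]]}}

```text
time_s: 16.98
ee_pos: [587.2, 88.9, 220.0]
ee_rot: [170.1, 89.9, 168.0]
force: [-0.4, -0.7, -1.7]
gripper_width: 35.9
```

{"fn": "drive_tool", "kwargs": {"plan": [[0, 0, 0, 0, 0, 0.5, 30], [0, 0, 0, 0, 0, 1, 30], [0, 0, 0, 0, 0, 1, 30]]}}

```text
time_s: 17.35
ee_pos: [587.2, 89.0, 221.0]
ee_rot: [170.2, 89.9, 168.1]
force: [0.5, -0.1, -0.9]
gripper_width: 35.7
```

{"fn": "drive_tool", "kwargs": {"plan": [[0, 0, 0, 0, 0, 0.5, 30], [0, 0, 0, 0, 0, 1, 30], [0, 0, 0, 0, 0, 1, 30]]}}

```text
time_s: 17.73
ee_pos: [587.1, 88.9, 221.3]
ee_rot: [175.8, 89.8, 173.7]
force: [0.9, 0.8, -7.1]
gripper_width: 35.7
```

{"fn": "drive_tool", "kwargs": {"plan": [[0, 0, 0, 0, 0, 0.9, 30], [0, 0, 0, 0, 0, 0.9, 30], [0, 0, 0, 0, 0, 0.9, 30]]}}

```text
time_s: 18.1
ee_pos: [587.0, 88.9, 221.4]
ee_rot: [178.8, 89.8, 176.7]
force: [2.1, 0.3, -11.4]
gripper_width: 35.7
```

{"fn": "drive_tool", "kwargs": {"plan": [[0, 0, 0, 0, 0, -2, 30], [0, 0, 0, 0, 0, -5, 30], [0, 0, 0, 0, 0, -8, 30], [0, 0, 0, 0, 0, -11, 30], [0, 0, 0, 0, 0, -14, 30], [0, 0, 0, 0, 0, -16, 30], [0, 0, 0, 0, 0, -17, 30], [0, 0, 0, 0, 0, -17, 30]]}}

```text
time_s: 19.1
ee_pos: [587.0, 88.9, 204.4]
ee_rot: [178.5, 89.8, 176.4]
force: [-0.5, -0.7, -2.2]
gripper_width: 35.5
```

{"fn": "drive_tool", "kwargs": {"plan": [[0, 0, 0, 0, 0, -0.5, 30], [0, 0, 0, 0, 0, -1, 30], [0, 0, 0, 0, 0, -1.5, 30], [0, 0, 0, 0, 0, -1.5, 30]]}}

```text
time_s: 19.6
ee_pos: [587.0, 88.9, 202.8]
ee_rot: [178.8, 89.8, 176.7]
force: [-0.1, -1.0, -2.0]
gripper_width: 35.9
```

{"fn": "drive_tool", "kwargs": {"plan": [[0, 0, 0, 0, 0, -0.5, 30], [0, 0, 0, 0, 0, -1, 30], [0, 0, 0, 0, 0, -1, 30]]}}

```text
time_s: 19.98
ee_pos: [587.0, 88.9, 201.8]
ee_rot: [179.5, 89.8, 177.5]
force: [0.1, 0.4, -1.9]
gripper_width: 35.9
```

{"fn": "drive_tool", "kwargs": {"plan": [[0, 0, 0, 0, 0, -0.5, 30], [0, 0, 0, 0, 0, -1, 30], [0, 0, 0, 0, 0, -1, 30]]}}

```text
time_s: 20.35
ee_pos: [586.9, 88.9, 200.7]
ee_rot: [179.3, 89.8, 177.2]
force: [-0.0, -0.4, -2.8]
gripper_width: 35.9
```

{"fn": "drive_tool", "kwargs": {"plan": [[0, 0, 0, 0, 0, -0.5, 30], [0, 0, 0, 0, 0, -1, 30], [0, 0, 0, 0, 0, -1, 30]]}}

```text
time_s: 20.72
ee_pos: [587.3, 88.9, 200.0]
ee_rot: [178.0, 89.8, 175.9]
force: [1.4, 0.8, 0.0]
gripper_width: 36.0
```

{"fn": "drive_tool", "kwargs": {"plan": [[0, 0, 0, 0, 0, -0.4, 30], [0, 0, 0, 0, 0, -0.8, 30], [0, 0, 0, 0, 0, -0.8, 30]]}}

```text
time_s: 21.1
ee_pos: [587.7, 89.0, 199.6]
ee_rot: [172.3, 89.9, 170.2]
force: [2.0, -0.5, 2.1]
gripper_width: 36.1
```

{"fn": "drive_tool", "kwargs": {"plan": [[0, 0, 0, 0.4, 0, 0, 30], [0, 0, 0, 0.8, 0, 0.2, 30], [0, 0, 0, 0.8, 0, 0.2, 30]]}}

```text
time_s: 21.48
ee_pos: [588.0, 88.9, 199.4]
ee_rot: [177.5, 89.8, 175.5]
force: [-0.6, 0.8, -1.0]
gripper_width: 35.4
```

{"fn": "drive_tool", "kwargs": {"plan": [[0, 0, 0, 0, 0, 0, 37], [0, 0, 0, 0, 0, 0, 38], [0, 0, 0, 0, 0, 0, 40], [0, 0, 0, 0, 0, 0, 44], [0, 0, 0, 0, 0, 0, 50], [0, 0, 0, 0, 0, 0, 58], [0, 0, 0, 0, 0, 0, 66], [0, 0, 0, 0, 0, 0, 72], [0, 0, 0, 0, 0, 0, 72], [0, 0, 0, 0, 0, 0, 72]]}}

```text
time_s: 22.72
ee_pos: [587.9, 88.9, 199.3]
ee_rot: [177.8, 89.8, 175.8]
force: [-0.1, 0.3, 0.1]
gripper_width: 71.9
```

```bash
python3 - <<'E'
from h import *
save("scene","s4.png");im=cv2.imread("pics/s4.png")[100:230,350:480]
im=np.clip((im/255.)**0.6*255*1.1,0,255).astype(np.uint8)
cv2.imwrite("pics/c6.png",cv2.resize(im,(585,585),interpolation=cv2.INTER_CUBIC))
E
```

```text
(no output)
```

View pics/c6.png

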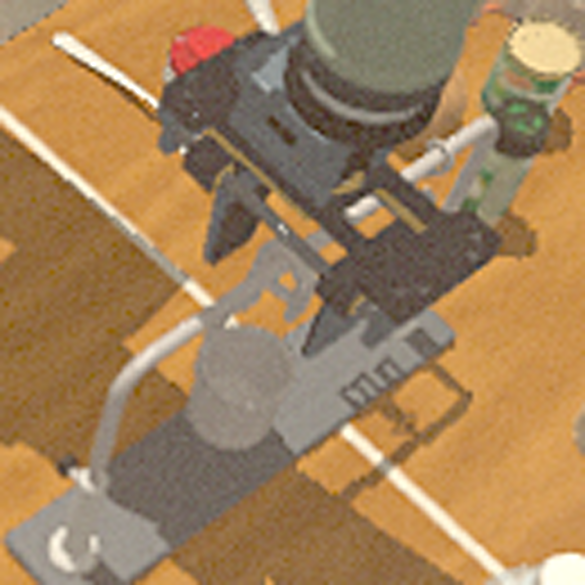

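The released dipper hangs on the bar (cup at about 240,390 in the crop), with the fingers clear on both sides. I'll retreat straight up and let it settle.

{"fn": "drive_tool", "kwargs": {"plan": [[0, 0, 0, 0, 0, 8, 72], [0, 0, 0, 0, 0, 22, 72], [0, 0, 0, 0, 0, 40, 72], [0, 0, 0, 0, 0, 60, 72], [0, 0, 0, 0, 0, 80, 72], [0, 0, 0, 0, 0, 100, 72], [0, 0, 0, 0, 0, 120, 72], [0, 0, 0, 0, 0, 130, 72], [0, 0, 0, 0, 0, 130, 72], [0, 0, 0, 0, 0, 130, 72]]}}

```text
time_s: 24.02
ee_pos: [587.6, 88.9, 328.6]
ee_rot: [-178.4, 89.7, 179.5]
force: [0.9, 0.4, -0.8]
gripper_width: 71.9
```

{"fn": "drive_tool", "kwargs": {"plan": [[0, 0, 0, 0, 0, 0, 72], [0, 0, 0, 0, 0, 0, 72], [0, 0, 0, 0, 0, 0, 72], [0, 0, 0, 0, 0, 0, 72], [0, 0, 0, 0, 0, 0, 72], [0, 0, 0, 0, 0, 0, 72], [0, 0, 0, 0, 0, 0, 72], [0, 0, 0, 0, 0, 0, 72], [0, 0, 0, 0, 0, 0, 72], [0, 0, 0, 0, 0, 0, 72]]}}

```text
time_s: 25.28
ee_pos: [587.6, 88.9, 328.6]
ee_rot: [-178.6, 89.7, 179.3]
force: [0.5, 0.0, -0.5]
gripper_width: 71.9
```

```bash
python3 - <<'E'
from h import *
s=state();print(s["time_s"],s["ee_pos"],s["force"])
fr=[]
for k in range(5):
    fr.append(grab_frame("scene").astype(int)[120:220,370:440])
print("frame diffs",[round(float(np.abs(fr[i]-fr[0]).mean()),2) for i in range(1,5)])
cv2.imwrite("pics/s5.png",grab_frame("scene")[:,:,::-1])
im=cv2.imread("pics/s5.png")[100:230,350:480]
im=np.clip((im/255.)**0.6*255*1.1,0,255).astype(np.uint8)
cv2.imwrite("pics/c7.png",cv2.resize(im,(585,585),interpolation=cv2.INTER_CUBIC))
E
```

```text
25.275 [587.6244548   88.87251874 328.61362596] [ 0.52625075  0.03209885 -0.48739952]
frame diffs [3.57, 3.53, 3.54, 3.56]
```

View pics/c7.png

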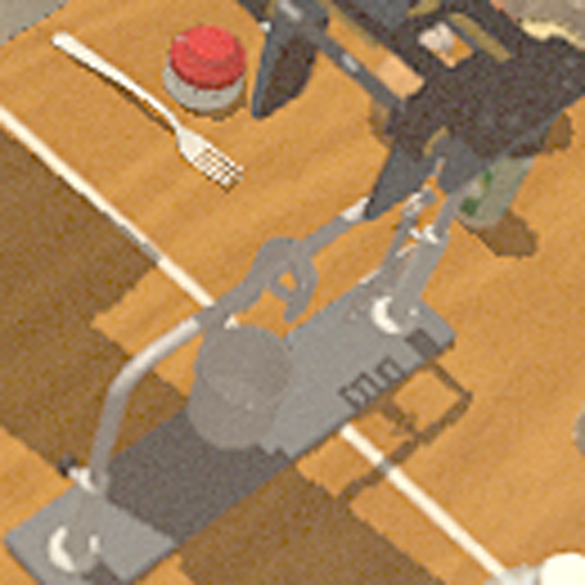

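```bash
python3 -c "
from workcell import env
print(env.job_done())"
```

```text
the job is handed in; nothing more can be done
None
```

The steel dipper hangs by its snap hook on the bare stretch of the rail. I handed the job in at about 25.5 s; no verdict is reported.

- **Which dipper:** the steel one stood at about (262, 237) in the scene picture. The three turquoise look-alikes were left alone.
- **Snap:** I pushed the hook down over the bar about 30 mm right of its middle. The push peaked at about 9 N in the readings taken between short moves. The sideways push of the gate then vanished, which I took as the gate springing shut.
- **Tug:** pulled up, the bar stopped hard about 16 mm above where the gate had snapped shut. It bore on the gate with about 5 N, rising to about 10 N over 0.4 s.
- **Release:** I lowered the hook until the bend took the weight, centred it, opened the fingers slowly and moved straight up.
- **Last checks:** the final picture shows it hanging upright and clear, with the gripper well above. Five frames 0.05 s apart differed only by picture noise, so it was not visibly swaying.

Two things I inferred or did not check:
- The gate angle was never seen directly, only judged from the forces.
- I did not measure the mills, jar or bowl again. The moves kept clear of where I had found them, and no unexpected contact force showed.

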